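# Stroke the cuvette lids shut

### The arm

A 6-joint arm with a two-finger parallel gripper is mounted at the origin on the work surface. World frame = base frame: x ahead of the robot, y to its left, z up, the work surface at z = 0. Lengths are in mm, angles in rad, forces in N, time in s.
With the tool pointing down it reaches from about 250 to 775 mm from the base axis. Payload 4 kg.
Tool frame: the origin (TCP) lies on the centre line of the jaws, within the pads' length; the fingertips stand 19 mm ahead of it and the grasp point (between the pads) is the TCP; x points along the fingers, z is the direction in which the jaws open and shut, and the axes are right-handed (so a half turn about x gives the same grasp; the last joint's range is limited). The gripper opens to 85 mm and grips with 20 to 120 N. Pads are 22 mm wide; open, the fingers measure 114 mm over their backs; the gripper's body (76 mm by 85 mm) begins 54 mm behind the grasp point. The pads swing forward as they close: fully open they stand 13 mm farther back than shut.
Start: joints at [-1.213, 0.087, 1.371, -0, 1.684, -0.103], TCP at [244.565, -492.65, 250.341] pointing down, gripper open.
Joint ranges: [-3.1, 3.1], [-0.76, 2.03], [0.27, 2.55], [-1.08, 4.22], [0.17, 2.65], [-2.57, 2.57]. Speed limits (rad/s): [2.79, 2.79, 3.14, 3.14, 3.14, 3.14].

### API

Orientations are given as a unit quaternion [w, x, y, z].
In Python, from rig import env gives the robot as it stands. The module is installed in compiled form; this text tells all that it offers.
- The arm moves only by the tool play_rows, never from a script. Its argument "motion" is a list of rows, each an object of numbers: "tx", "ty", "tz": the shift along the tool's x, y, z as a fraction of full scale; "wx", "wy", "wz": the turn, a rotation vector about the tool's x, y, z as a fraction of full scale; "claw": the opening, from -1 (shut) to 1 (fully open). In form: [{"tx": .., "ty": .., "tz": .., "wx": .., "wy": .., "wz": .., "claw": ..}, ...]. A call has 1 to 10 rows; each row is the pose to reach, as a shift and turn from the pose commanded when the call began, along the tool's axes at that moment, turning the shorter way round; what a row does not reach only later rows make up. Full scale, the value 1, is 250 mm for a shift and pi rad for a turn. A row lasts 1/12 s, in which the tool goes at most 41.7 mm and 7.16 degrees, less where a joint would pass 70% of its speed; a pose out of reach is approached as far as the arm can. A call with a number of a shift or a turn outside -1 to 1 is refused whole. A call with a gripper value outside its range is refused whole. The fingers move at their own pace and stop on an object; "newtons" is the grip in N (left out, the last holds). Time passes only in rows, so rows that repeat a pose let the fingers close. It gives the time, the measured TCP pose, the force and the opening at its end, in the units of the state.
- env.observe(): the state, without advancing time (a new reading comes with each control period).
- env.get_image(name): name is "side" or "top" or "wrist"; returns (picture, depth): 480x640x3 uint8, red, green, blue; 480x640 float32, mm along the optical axis (not along the pixel's ray), 0 where there is no reading.
- env.camera_model(name): a dict with "fovy" (degrees; the focal length in pixels is half the picture's height over the tangent of half this angle, whatever the lens; pixels are square), "cx", "cy" (the principal point, pixels), "camera_from_world" (4x4, takes a point from world to camera coordinates); the wrist camera has in their place "hand_eye" (4x4, takes a point from camera to tool coordinates, whose origin is the TCP and whose axes are the tool frame's). Camera axes: x right, y up, looking along -z (the intrinsics and any distortion apply to the point x, -y, -z); pixel columns grow to the right and rows downward; lengths in mm; the calibration is good to about 2 mm. A picture is of the moment at which its call begins: read the wrist's pose just before it. camera_model takes no time and is no camera call.
- env.sign_off(): hands the job in, once; it reports no verdict.
Trained networks look in the newest picture that a camera, given by its name, has taken for a name from the list of things; names that differ only in an ending like _2 or _b are one class to them, and where a whole thing is asked for, a point or a joint stands for the part that bears it (a point fixed in the world has none). Each returns a list of dicts, best first, with "conf" (0 to 1); they miss things now and then, are a little off and sometimes report something else, mostly with a low value. They report only what shows in the picture. A call takes as long as a camera call.
- env.trace(label, camera): "mask" (480x640 bool, what is visible of it) and "extent" ([centre column, centre row, width, height] as shares, 0 to 1, of the picture: columns of its width, rows of its height, round what is visible of it).
- env.tip_of(label, camera): "centre" ([column, row] as shares, 0 to 1, of the picture: columns of its width, rows of its height: a listed point, or the origin of a listed thing).
The state is a dict: "time": time; "joint_positions": joint angles; "qd": joint speeds; "tau": joint torques, N m; "ee_pos": TCP position; "ee_rot": TCP orientation; "force": force on the tool from outside, world axes, zero at the start; "wrist_torque": the same for the moment, N m; "opening": finger opening in mm.
Only numpy, scipy, OpenCV 4.12 (cv2) and the standard library are available. Lean on these libraries where they do the work, as an engineer would, in place of code of your own. Each camera call takes 0.05 s, during which the arm holds its last target.

### The job

Five white cuvette lids stand ajar in a curved row on the sprung carrier with the blue pad. With the shut fingertips, stroke lightly along the row, starting from the blue pad, so that the lids are shut flush one after another in that order, then move clear. Do not press the carrier down to its stop or lift it, do not touch the carrier with the black lids, and leave everything else where it is.

Things in the scene. Friction and masses are not known exactly. Their poses are not given: they have to be found in the camera images.
- row_start (a point): start of the curved row on the white-lidded carrier: the point on the row's centreline at the hinge of lid 1, at the height of the top of the shut lids (55 mm above the table when nothing presses on the carrier). Axes as row_mid. Just before it lies the pad
- row_mid (a point): middle of the same row (middle of lid 3), same height. Its axes are the carrier's: z up; y back along the row towards the start (the stroke goes towards -y here); x outward. The row's centreline is a level arc of radius 180 mm, its centre 180 mm from this point along -x; row_start to row_end spans 50 degrees of it. The carrier cannot slide or turn
- row_end (a point): end of the same row, just past the free edge of lid 5, same height; axes as row_mid. A grey pad 20 mm long, flush with the shut lids, follows it on the same arc. The shut lids and the pads are the highest parts of the carrier: nothing sticks up beside the row
- pad (a point): centre of the top of the blue landing pad (24 mm along the row, 28 mm across), flush with the shut lids, 13 mm before row_start on the same arc. Axes as row_mid
- tray (a joint): how far the white-lidded carrier is pressed down on its springs, m: 0 at rest, 0.010 at its stop, negative if it is pulled up. It sinks 1 mm for each 1.5 N
- lid1 (a joint): opening angle of white lid 1 (counted from the blue pad), rad: 0 shut and flush, starts ajar at 0.25 to 0.40, 0.55 at most. Each lid is 24 mm across the row, 28 mm along it, 3 mm thick, one each 10 degrees (31.4 mm) of the arc
- lid2 (a joint): opening angle of white lid 2 (counted from the blue pad), rad: 0 shut and flush, starts ajar at 0.25 to 0.40, 0.55 at most. Each lid is hinged on its edge nearer the blue pad, its other edge raised 7 to 11 mm, so a fingertip moving away from the pad rides up it and shuts it
- lid3 (a joint): opening angle of white lid 3 (counted from the blue pad), rad: 0 shut and flush, starts ajar at 0.25 to 0.40, 0.55 at most. About 1 N at the free edge moves it, and friction keeps it where it is left
- lid4 (a joint): opening angle of white lid 4 (counted from the blue pad), rad: 0 shut and flush, starts ajar at 0.25 to 0.40, 0.55 at most. Like lid 1
- lid5 (a joint): opening angle of white lid 5 (counted from the blue pad), rad: 0 shut and flush, starts ajar at 0.25 to 0.40, 0.55 at most. Like lid 1
- dark_carrier: the other carrier, same shape and size, with black lids standing ajar and a yellow pad at its start: not to be touched. Origin on the table under the middle of its row; axes as row_mid; about 200 mm long in y, 50 mm wide, 66 mm tall with its lids ajar
- vial: small clear sample vial with a red cap, 24 mm wide, 45 mm tall, standing in the gap between the two carriers; origin at the centre of its underside. Leave in place
- red_cap_a: loose red tube cap, 18 mm wide, 16 mm tall, at the near end of the gap between the carriers, on the left; origin at the centre of its underside. Leave in place
- red_cap_b: loose red tube cap, 18 mm wide, 16 mm tall, at the near end of the gap between the carriers, on the right; origin at the centre of its underside. Leave in place
- beaker: small glass beaker, 64 mm wide, 75 mm tall, beyond the carriers; origin at the centre of its underside. Leave in place
- reagent: white reagent bottle with a blue cap, 48 mm wide, 85 mm tall, beyond the carriers; origin at the centre of its underside. Leave in place
- tumbler: steel tumbler, 66 mm wide, 90 mm tall, beyond the carriers; origin at the centre of its underside. Leave in place
- swab_box: cardboard swab box, 60 x 100 x 40 mm, beyond the carriers, on the left; origin at the centre of its underside. Leave in place

How it is judged (in metres and radians):
On the way, in this order (a step that is already met when the one before it is completed fails the run):
1. white lid 1 is shut first (value of joint lid1 below 0.08 rad), for 0.1 s.
2. white lid 2 is shut next (value of joint lid2 below 0.08 rad), for 0.1 s.
3. white lid 3 is shut next (value of joint lid3 below 0.08 rad), for 0.1 s.
4. white lid 4 is shut next (value of joint lid4 below 0.08 rad), for 0.1 s.
5. white lid 5 is shut next (value of joint lid5 below 0.08 rad), for 0.1 s.
At the end, for the whole second after the job is handed in: all five white lids are shut to within 0.08 rad (about 2 mm at the free edge), and the carrier is back within 2 mm of its rest height (value of joint each of lid1, lid2, lid3, lid4, lid5 below 0.08 rad and value of joint tray between -0.002 and 0.002 m); the robot touches nothing.
It fails at once if the white-lidded carrier is pressed down to its stop (more than 9.5 mm, about 14 N) (value of joint tray above 0.0095 m).
It fails at once if the white-lidded carrier is pulled up by more than 4 mm (value of joint tray below -0.004 m).
It fails at once if the black-lidded carrier is touched (contact force between any of the fingers, the arm and dark_carrier above 0.3 N).
It fails at once if a bystander is moved or lifted by more than 15 mm (distance of any of vial, red_cap_a, red_cap_b, beaker, reagent, tumbler, swab_box from where it was at the start of the episode above 0.015 m).
It also fails if it takes over 48 s, if anything falls off the work surface, if the arm or the gripper's body presses on something with over 40 N, if the wrist force passes 120 N, or if a joint passes its speed limit or range.

## Working session

There is one attempt and no reset: what is moved stays moved. The work goes in short steps, Python scripts to look and compute and a tool call to move; the robot and the scene stay as the last step left them, time stands still between calls to the robot, and variables do not carry over. Pictures are saved under pics/ and viewed, and the job is handed in when it is done.

Besides the shell and the picture viewer there is one more tool, called after ">>>" as name([rows], argument=value, ...), one row to a line, values as JSON. play_rows: Moves the arm, as the interface text tells. Shift numbers are shares of 250 mm and turn numbers shares of pi rad, none past 1 either way. Its arguments: {"type":"object","properties":{"motion":{"type":"array","items":{"type":"object","properties":{"tx":{"type":"number","minimum":-1,"maximum":1},"ty":{"type":"number","minimum":-1,"maximum":1},"tz":{"type":"number","minimum":-1,"maximum":1},"wx":{"type":"number","minimum":-1,"maximum":1},"wy":{"type":"number","minimum":-1,"maximum":1},"wz":{"type":"number","minimum":-1,"maximum":1},"claw":{"type":"number"}}}},"newtons":{"type":"number"}},"required":["motion"]}

```bash
mkdir -p pics; ls; python3 - <<'E'
from rig import env
import cv2, numpy as np
s=env.observe(); print({k:np.round(v,3) for k,v in s.items()})
for n in ["top","side"]:
    im,d=env.get_image(n); cv2.imwrite(f"pics/{n}0.png",im[:,:,::-1]); np.save(f"{n}0.npy",d)
    m=env.camera_model(n); print(n,{k:np.round(v,3).tolist() for k,v in m.items()})
    for l in ["row_start","row_mid","row_end","pad","dark_carrier"]:
        for r in env.tip_of(l,n)[:3]:
            c=r["centre"]; u,v=c[0]*640,c[1]*480
            print(n,l,round(r["conf"],2),round(u,1),round(v,1),d[min(479,int(v)),min(639,int(u))])
E
```

```text
pics
{'time': np.float64(0.0), 'joint_positions': array([-1.213,  0.088,  1.372, -0.   ,  1.684, -0.103]), 'qd': array([ 0.001, -0.001,  0.   , -0.001, -0.001, -0.   ]), 'tau': array([-1.0000e-03, -3.5187e+01, -3.1327e+01, -0.0000e+00,  1.1000e-02,
        0.0000e+00]), 'ee_pos': array([ 244.393, -492.201,  249.149]), 'ee_rot': array([ 0.6  ,  0.373,  0.602, -0.372]), 'force': array([ 0.015,  0.199, -0.129]), 'wrist_torque': array([-0.062, -0.015,  0.037]), 'opening': np.float64(85.4)}
top {'fovy': 42.119, 'cx': 323.266, 'cy': 247.023, 'camera_from_world': [[-0.016, -1.0, -0.013, 14.973], [0.993, -0.017, 0.121, -578.801], [-0.121, -0.011, 0.993, -1247.972], [0.0, 0.0, 0.0, 1.0]]}
top row_start 0.91 384.8 291.2 1249.7878
top row_mid 0.72 420.5 296.0 1245.949
top row_end 0.84 458.4 312.6 1290.4785
top pad 0.57 376.1 292.4 1249.52
top dark_carrier 0.66 222.5 301.9 1250.12
side {'fovy': 53.888, 'cx': 327.738, 'cy': 243.208, 'camera_from_world': [[-0.738, -0.675, 0.013, 420.145], [0.351, -0.367, 0.861, -254.5], [-0.577, 0.64, 0.508, -590.577], [0.0, 0.0, 0.0, 1.0]]}
side row_start 0.87 398.3 241.2 919.9662
side row_mid 0.65 429.3 230.7 950.1392
side row_end 0.96 464.0 225.6 975.82214
side row_end 0.27 161.4 301.2 797.49164
side pad 0.67 396.1 243.4 907.8814
side dark_carrier 0.84 278.2 354.0 712.53766
```

View pics/top0.png

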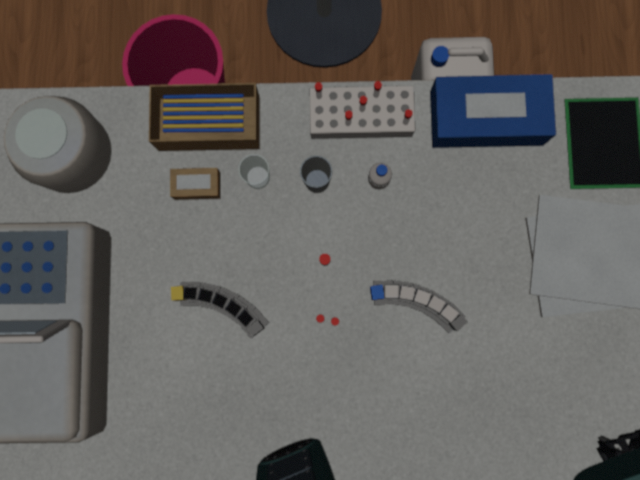

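View pics/side0.png

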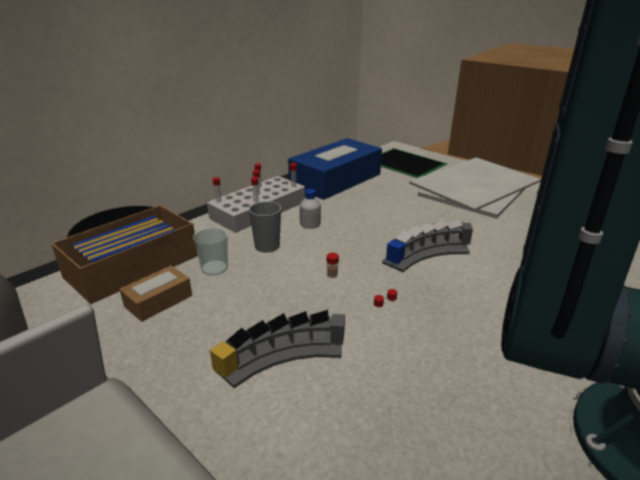

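```bash
cat > h.py <<'E'
import numpy as np, cv2
from scipy.spatial.transform import Rotation as R
def f_of(m): return 240/np.tan(np.radians(m["fovy"]/2))
def Rq(q): return R.from_quat([q[1],q[2],q[3],q[0]])
def camT(m,s=None):
    "world from camera"
    if "camera_from_world" in m: return np.linalg.inv(np.array(m["camera_from_world"]))
    T=np.eye(4);T[:3,:3]=Rq(s["ee_rot"]).as_matrix();T[:3,3]=s["ee_pos"]
    return T@np.array(m["hand_eye"])
def plane(m,T,u,v,z):
    f=f_of(m); d=T[:3,:3]@np.array([(u-m["cx"])/f,-(v-m["cy"])/f,-1]); o=T[:3,3]
    return o+d*(z-o[2])/d[2]
def deproj(m,T,u,v,dep):
    f=f_of(m); p=np.array([(u-m["cx"])/f*dep,-(v-m["cy"])/f*dep,-dep]); return T[:3,:3]@p+T[:3,3]
E
python3 - <<'E'
from rig import env
from h import *
s=env.observe(); print(Rq(s["ee_rot"]).as_matrix().round(3))
P=dict(top=[(384.8,291.2),(420.5,296),(458.4,312.6),(376.1,292.4),(222.5,301.9)],side=[(398.3,241.2),(429.3,230.7),(464,225.6),(396.1,243.4)])
for n in P:
    m=env.camera_model(n);T=camT(m)
    for u,v in P[n]: print(n,plane(m,T,u,v,55).round(1))
m=env.camera_model("wrist");print(m)
E
```

```text
[[ 0.     0.896  0.445]
 [-0.     0.445 -0.896]
 [-1.    -0.     0.   ]]
top [ 485.1 -117.    55. ]
top [ 474.3 -188.1   55. ]
top [ 440.  -262.4   55. ]
top [483.  -99.5  55. ]
top [469.  209.3  55. ]
side [ 486.2 -110.    55. ]
side [ 465.3 -188.1   55. ]
side [ 425.1 -256.6   55. ]
side [ 484.4 -100.2   55. ]
{'fovy': 64.42801868411804, 'cx': 320.32818570230927, 'cy': 235.1723889858065, 'hand_eye': array([[-1.12542088e-03,  3.16954404e-01, -9.48440108e-01,
        -1.22224630e+02],
       [ 1.02048672e-04,  9.48440740e-01,  3.16954494e-01,
         8.23042627e+01],
       [ 9.99999362e-01,  2.59920151e-04, -1.09973979e-03,
        -1.34305561e+00],
       [ 0.00000000e+00,  0.00000000e+00,  0.00000000e+00,
         1.00000000e+00]])}
```

>>> play_rows([
  {"ty":1,"tz":-0.6,"wx":-0.25,"claw":-1},
  {"ty":1,"tz":-0.6,"wx":-0.25,"claw":-1},
  {"ty":1,"tz":-0.6,"wx":-0.25,"claw":-1},
  {"ty":1,"tz":-0.6,"wx":-0.25,"claw":-1},
  {"ty":1,"tz":-0.6,"wx":-0.25,"claw":-1},
  {"ty":1,"tz":-0.6,"wx":-0.25,"claw":-1},
  {"ty":1,"tz":-0.6,"wx":-0.25,"claw":-1},
  {"ty":1,"tz":-0.6,"wx":-0.25,"claw":-1},
  {"ty":1,"tz":-0.6,"wx":-0.25,"claw":-1},
  {"ty":1,"tz":-0.6,"wx":-0.25,"claw":-1},
], newtons=40)

```text
invalid input at $.motion[0]: expected keys tx, ty, tz, wx, wy, wz, claw
```

>>> play_rows([
  {"tx":0,"ty":1,"tz":-0.6,"wx":-0.25,"wy":0,"wz":0,"claw":-1},
  {"tx":0,"ty":1,"tz":-0.6,"wx":-0.25,"wy":0,"wz":0,"claw":-1},
  {"tx":0,"ty":1,"tz":-0.6,"wx":-0.25,"wy":0,"wz":0,"claw":-1},
  {"tx":0,"ty":1,"tz":-0.6,"wx":-0.25,"wy":0,"wz":0,"claw":-1},
  {"tx":0,"ty":1,"tz":-0.6,"wx":-0.25,"wy":0,"wz":0,"claw":-1},
  {"tx":0,"ty":1,"tz":-0.6,"wx":-0.25,"wy":0,"wz":0,"claw":-1},
  {"tx":0,"ty":1,"tz":-0.6,"wx":-0.25,"wy":0,"wz":0,"claw":-1},
  {"tx":0,"ty":1,"tz":-0.6,"wx":-0.25,"wy":0,"wz":0,"claw":-1},
  {"tx":0,"ty":1,"tz":-0.6,"wx":-0.25,"wy":0,"wz":0,"claw":-1},
  {"tx":0,"ty":1,"tz":-0.6,"wx":-0.25,"wy":0,"wz":0,"claw":-1},
], newtons=40)

```text
time: 1.43
ee_pos: [401.7, -247.3, 250.4]
ee_rot: [0.698, 0.114, 0.698, -0.114]
force: [0.2, -0.4, 0.4]
opening: -0.0
```

>>> play_rows([
  {"tx":0,"ty":0.32,"tz":0.14,"wx":0,"wy":0,"wz":0,"claw":-1},
  {"tx":0,"ty":0.32,"tz":0.14,"wx":0,"wy":0,"wz":0,"claw":-1},
  {"tx":0,"ty":0.32,"tz":0.14,"wx":0,"wy":0,"wz":0,"claw":-1},
  {"tx":0,"ty":0.32,"tz":0.14,"wx":0,"wy":0,"wz":0,"claw":-1},
  {"tx":0,"ty":0.32,"tz":0.14,"wx":0,"wy":0,"wz":0,"claw":-1},
])

```text
time: 1.85
ee_pos: [459.9, -184.0, 250.1]
ee_rot: [0.697, 0.115, 0.698, -0.115]
force: [0.3, -0.0, -0.7]
opening: 0.1
```

```bash
python3 - <<'E'
from rig import env
from h import *
s=env.observe(); print(s["ee_pos"].round(1),s["qd"].round(3)); print(Rq(s["ee_rot"]).as_matrix().round(3))
im,d=env.get_image("wrist"); cv2.imwrite("pics/w1.png",im[:,:,::-1]); np.save("w1.npy",d); np.save("w1i.npy",im)
m=env.camera_model("wrist");T=camT(m,s);np.save("w1T.npy",T)
for l in ["row_start","row_mid","row_end","pad"]:
    for r in env.tip_of(l,"wrist")[:2]:
        u,v=r["centre"][0]*640,r["centre"][1]*480
        dd=d[int(v),int(u)]
        print(l,round(r["conf"],2),round(u,1),round(v,1),plane(m,T,u,v,55).round(1),deproj(m,T,u,v,dd).round(1))
E
```

```text
[ 459.9 -184.   250.1] [-0.021 -0.011  0.008  0.     0.002  0.002]
[[-0.001  0.321  0.947]
 [-0.001  0.947 -0.321]
 [-1.    -0.001 -0.001]]
row_start 0.88 325.9 115.9 [ 488.3 -112.8   55. ] [ 488.3 -112.9   54. ]
row_mid 0.81 340.7 208.5 [ 476.3 -188.9   55. ] [ 476.4 -188.6   56. ]
row_end 0.71 315.9 288.6 [ 431.5 -254.1   55. ] [ 432.6 -251.1   61.5]
pad 0.75 320.9 99.0 [488.6 -99.6  55. ] [488.6 -99.5  53.4]
pad 0.29 342.7 209.5 [ 477.7 -190.3   55. ] [ 477.8 -189.7   57.1]
```

```bash
python3 - <<'E'
import cv2
im=cv2.imread("pics/w1.png"); c=im[70:330,200:440]; cv2.imwrite("pics/w1c.png",cv2.resize(c,None,fx=2.3,fy=2.3,interpolation=cv2.INTER_CUBIC))
E
```

```text
(no output)
```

View pics/w1.png

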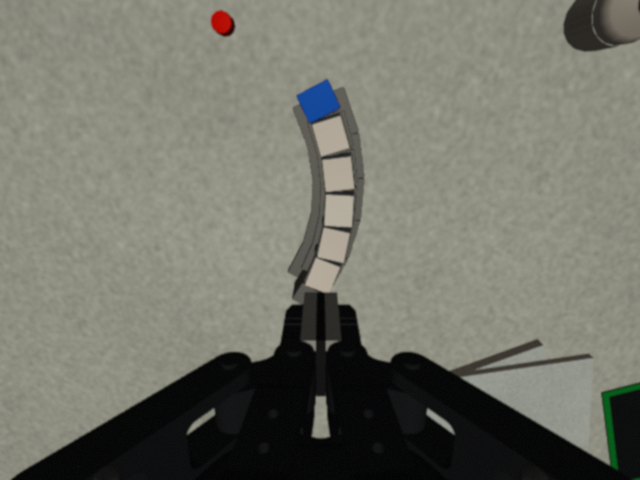

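View pics/w1c.png

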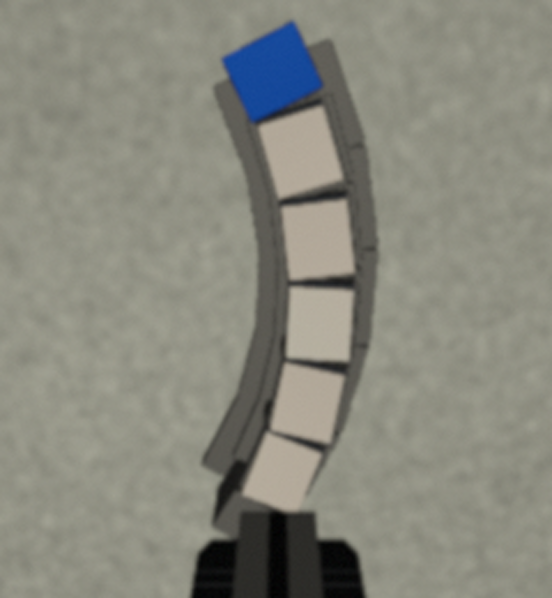

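```bash
cat > fit.py <<'E'
from rig import env
from h import *
from scipy.optimize import least_squares
im=np.load("w1i.npy").astype(int);d=np.load("w1.npy");T=np.load("w1T.npy");m=env.camera_model("wrist")
f=f_of(m)
V,U=np.mgrid[0:480,0:640]
P=np.stack([(U-m["cx"])/f*d,-(V-m["cy"])/f*d,-d],-1)@T[:3,:3].T+T[:3,3]
r,g,b=im[...,0],im[...,1],im[...,2]
roi=(U>270)&(U<370)&(V>75)&(V<300)
blue=roi&(b>r+60); white=roi&(r>150)&(V>110)
def big(k):
    k=cv2.erode(k.astype(np.uint8),np.ones((1,1)))
    n,L,st,c=cv2.connectedComponentsWithStats(k,connectivity=4)
    return [(L==i) for i in range(1,n) if st[i,4]>100]
pb=big(blue)[0]; q=np.array([plane(m,T,u,v,55)[:2] for v,u in np.argwhere(pb)[:, :]],np.float32)
rect=cv2.minAreaRect(q); print("pad",q.mean(0),rect,"z",np.median(P[pb][:,2]),"n",pb.sum())
cs=[]
for k in big(white):
    kk=cv2.erode(k.astype(np.uint8),np.ones((3,3)))>0
    p=P[kk]; c=p.mean(0); A=np.linalg.svd(p-np.median(p,0),full_matrices=False)[2][2]; A*=np.sign(A[2])
    rc=cv2.minAreaRect(np.argwhere(k).astype(np.float32))
    print("lid",k.sum(),c.round(1),"z",np.percentile(p[:,2],[3,50,97]).round(1),"tilt",np.degrees(np.arccos(A[2])).round(1))
    cs.append(c[:2])
ang=[-13/180]+[np.radians(10*i+4.8) for i in range(len(cs))]
pts=np.vstack([q.mean(0),cs])
# params: centre, theta of row_start (angle of radius vector); stroke decreases angle
def mod(x): return x[:2]+180*np.c_[np.cos(x[2]-np.array(ang)),np.sin(x[2]-np.array(ang))]
s=least_squares(lambda x:(mod(x)-pts).ravel(),[300,-150,0.2],loss="soft_l1")
x=s.x; print("c",x, np.degrees(x[2]),"res",(mod(x)-pts).round(1).tolist())
for n,a in [("pad",-13/180),("start",0),("mid",np.radians(25)),("end",np.radians(50))]:
    print(n,(x[:2]+180*np.array([np.cos(x[2]-a),np.sin(x[2]-a)])).round(1))
E
python3 fit.py
```

```text
pad [ 485.9751  -100.35113] ((485.9342041015625, -100.4688491821289), (27.303302764892578, 23.324934005737305), 7.271224021911621) z 53.69637820263944 n 1094
lid 925 [ 486.8 -128.2   59.2] z [54.2 58.  61.6] tilt 89.7
lid 863 [ 483.1 -158.9   60.4] z [54.5 58.7 62.8] tilt 88.9
lid 111 [ 450.9 -153.4   -1.2] z [-2.6 -1.2  0.2] tilt 10.2
lid 118 [ 436.3 -160.5    6.6] z [-2.6 -1.   0.4] tilt 85.1
lid 807 [ 474.2 -189.    58.3] z [54.2 57.3 60.6] tilt 86.0
lid 152 [ 418.7 -205.5    3.3] z [-2.5 -1.2  0.4] tilt 76.5
lid 755 [ 460.3 -216.7   59.4] z [54.7 58.9 63.2] tilt 83.2
lid 249 [ 400.1 -230.4   -1.2] z [-2.8 -1.1 -0. ] tilt 0.6
lid 719 [ 441.6 -242.4   58. ] z [54.3 58.  61.8] tilt 16.3
lid 103 [ 392.3 -259.9   -1.3] z [-2.7 -1.4  0.4] tilt 14.3
c [ 3.13727887e+02 -9.39957021e+01  2.31243242e-01] 13.249261829646118 res [[-0.5, 60.1], [5.0, 60.6], [10.5, 60.0], [39.2, 23.4], [44.9, 0.4], [-7.0, 0.8], [29.7, -7.9], [-34.7, -18.2], [-0.7, -21.8], [-70.9, -22.4], [-52.2, -12.1]]
pad [485.5 -40.2]
start [488.9 -52.7]
mid [ 490.  -130.7]
end [ 458.  -201.7]
```

```bash
sed -i 's/>100\]/>500]/; s/c=p.mean(0);/c=np.median(p,0); c[:2]=np.mean([plane(m,T,u,v,np.median(p[:,2])+1.2)[:2] for v,u in np.argwhere(k)],0);/' fit.py; python3 fit.py
```

```text
pad [ 485.9751  -100.35113] ((485.9342041015625, -100.4688491821289), (27.303302764892578, 23.324934005737305), 7.271224021911621) z 53.69637820263944 n 1094
lid 925 [ 486.8 -128.2   58. ] z [54.2 58.  61.6] tilt 89.7
lid 863 [ 483.1 -159.    58.7] z [54.5 58.7 62.8] tilt 88.9
lid 807 [ 474.2 -189.    57.3] z [54.2 57.3 60.6] tilt 86.0
lid 755 [ 460.3 -216.5   58.9] z [54.7 58.9 63.2] tilt 83.2
lid 719 [ 441.8 -241.9   58. ] z [54.3 58.  61.8] tilt 16.3
c [ 3.07172315e+02 -1.22287889e+02  5.29025051e-02] 3.031090266260801 res [[-0.2, 0.5], [0.3, 0.4], [0.2, -0.0], [0.2, -0.1], [-0.1, -0.5], [-0.3, -0.3]]
pad [485.8 -99.8]
start [ 486.9 -112.8]
mid [ 474.1 -189.6]
end [ 430.  -253.9]
```

>>> play_rows([
  {"tx":0,"ty":0.12,"tz":-0.003,"wx":-0.04,"wy":0,"wz":0,"claw":-1},
  {"tx":0.1,"ty":0.24,"tz":-0.006,"wx":-0.08,"wy":0,"wz":0,"claw":-1},
  {"tx":0.2,"ty":0.352,"tz":-0.01,"wx":-0.12,"wy":0,"wz":0,"claw":-1},
  {"tx":0.35,"ty":0.352,"tz":-0.01,"wx":-0.144,"wy":0,"wz":0,"claw":-1},
  {"tx":0.5,"ty":0.352,"tz":-0.01,"wx":-0.144,"wy":0,"wz":0,"claw":-1},
  {"tx":0.6,"ty":0.352,"tz":-0.01,"wx":-0.144,"wy":0,"wz":0,"claw":-1},
  {"tx":0.645,"ty":0.352,"tz":-0.01,"wx":-0.144,"wy":0,"wz":0,"claw":-1},
  {"tx":0.645,"ty":0.352,"tz":-0.01,"wx":-0.144,"wy":0,"wz":0,"claw":-1},
  {"tx":0.645,"ty":0.352,"tz":-0.01,"wx":-0.144,"wy":0,"wz":0,"claw":-1},
])

```text
time: 2.85
ee_pos: [486.5, -98.9, 89.8]
ee_rot: [0.706, -0.045, 0.705, 0.045]
force: [0.0, -0.1, 0.4]
opening: -0.2
```

```bash
python3 - <<'E'
from rig import env
from h import *
s=env.observe(); print(s["time"],s["ee_pos"].round(1),s["force"].round(2),s["opening"]); print(Rq(s["ee_rot"]).as_matrix().round(3))
im,d=env.get_image("wrist"); cv2.imwrite("pics/w2.png",im[:,:,::-1]); np.save("w2.npy",d)
im,d=env.get_image("side"); cv2.imwrite("pics/s2.png",cv2.resize(im[180:300,340:500,::-1],None,fx=4,fy=4))
for i in range(3): env.get_image("top"); s=env.observe(); print(s["ee_pos"].round(2),s["force"].round(2))
E
```

```text
2.85 [486.5 -98.9  89.8] [ 0.01 -0.08  0.4 ] -0.23054902291455473
[[ 0.001 -0.126  0.992]
 [-0.     0.992  0.126]
 [-1.    -0.     0.001]]
[487.91 -99.15  91.82] [-0.51  0.22  0.07]
[487.74 -99.05  91.63] [0.46 0.37 0.19]
[487.54 -98.9   91.29] [ 0.54  0.01 -0.65]
```

View pics/w2.png

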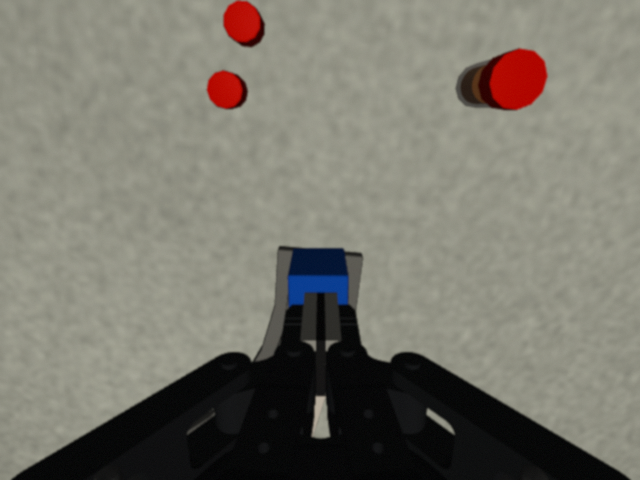

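View pics/s2.png

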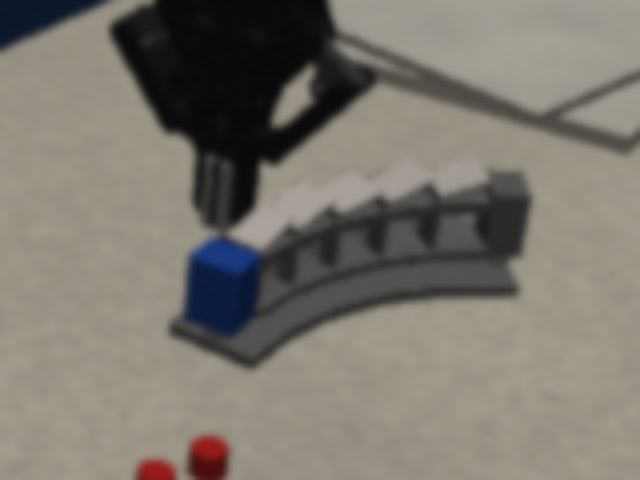

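>>> play_rows([
  {"tx":0.03,"ty":0,"tz":0,"wx":0,"wy":0,"wz":0,"claw":-1},
  {"tx":0.05,"ty":0,"tz":0,"wx":0,"wy":0,"wz":0,"claw":-1},
  {"tx":0.06,"ty":0,"tz":0,"wx":0,"wy":0,"wz":0,"claw":-1},
  {"tx":0.064,"ty":0,"tz":0,"wx":0,"wy":0,"wz":0,"claw":-1},
  {"tx":0.068,"ty":0,"tz":0,"wx":0,"wy":0,"wz":0,"claw":-1},
  {"tx":0.068,"ty":0,"tz":0,"wx":0,"wy":0,"wz":0,"claw":-1},
  {"tx":0.068,"ty":0,"tz":0,"wx":0,"wy":0,"wz":0,"claw":-1},
])

```text
time: 3.68
ee_pos: [485.8, -98.2, 72.2]
ee_rot: [0.705, -0.045, 0.706, 0.045]
force: [-1.8, 0.4, 1.8]
opening: -0.1
```

```bash
cat > look.py <<'E'
from rig import env
from h import *
import sys
F=[];P=[]
for i in range(6):
    s=env.observe(); F.append(s["force"]);P.append(s["ee_pos"]); im,d=env.get_image("side")
print(s["time"],np.mean(F,0).round(2),np.std(F,0).round(2),np.mean(P,0).round(2),np.std(P,0).round(2))
cv2.imwrite(f"pics/{sys.argv[1]}.png",cv2.resize(im[180:300,340:500,::-1],None,fx=4,fy=4))
E
python3 look.py s3
```

```text
3.9333 [-2.18  0.44  2.58] [0.49 0.61 0.58] [486.01 -98.21  72.18] [0.11 0.04 0.02]
```

>>> play_rows([
  {"tx":0.004,"ty":-0.0176,"tz":-0.0002,"wx":0.0078,"wy":0,"wz":0,"claw":-1},
  {"tx":0.008,"ty":-0.0352,"tz":-0.0009,"wx":0.0156,"wy":0,"wz":0,"claw":-1},
  {"tx":0.008,"ty":-0.0527,"tz":-0.0019,"wx":0.0233,"wy":0,"wz":0,"claw":-1},
  {"tx":0.008,"ty":-0.0703,"tz":-0.0034,"wx":0.0311,"wy":0,"wz":0,"claw":-1},
  {"tx":0.008,"ty":-0.0877,"tz":-0.0054,"wx":0.0389,"wy":0,"wz":0,"claw":-1},
  {"tx":0.008,"ty":-0.1052,"tz":-0.0077,"wx":0.0467,"wy":0,"wz":0,"claw":-1},
  {"tx":0.008,"ty":-0.1226,"tz":-0.0105,"wx":0.0544,"wy":0,"wz":0,"claw":-1},
])

```text
time: 4.57
ee_pos: [488.4, -129.3, 70.7]
ee_rot: [0.708, 0.016, 0.706, -0.016]
force: [0.2, 3.1, 4.8]
opening: 0.1
```

```bash
python3 look.py s4
```

```text
4.8167 [0.57 1.6  5.03] [0.25 1.09 0.68] [ 488.36 -129.92   70.69] [0.02 0.28 0.02]
```

View pics/s4.png

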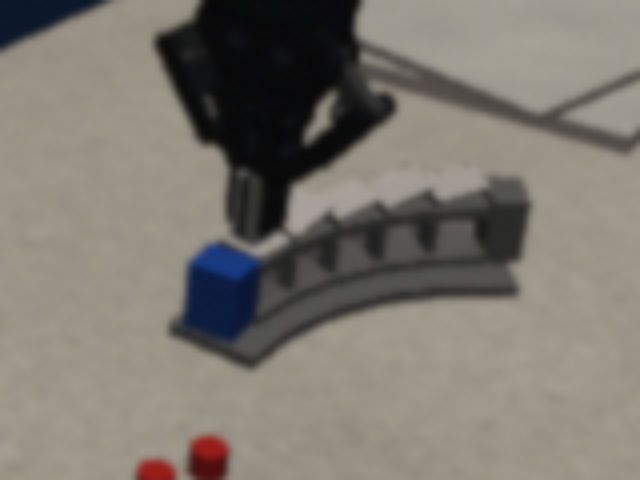

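>>> play_rows([
  {"tx":0,"ty":-0.0176,"tz":-0.001,"wx":0.0078,"wy":0,"wz":0,"claw":-1},
  {"tx":0,"ty":-0.0352,"tz":-0.003,"wx":0.0156,"wy":0,"wz":0,"claw":-1},
  {"tx":0,"ty":-0.0527,"tz":-0.005,"wx":0.0233,"wy":0,"wz":0,"claw":-1},
  {"tx":0,"ty":-0.0703,"tz":-0.007,"wx":0.0311,"wy":0,"wz":0,"claw":-1},
  {"tx":0,"ty":-0.0877,"tz":-0.009,"wx":0.0389,"wy":0,"wz":0,"claw":-1},
  {"tx":0,"ty":-0.1052,"tz":-0.0117,"wx":0.0467,"wy":0,"wz":0,"claw":-1},
  {"tx":0,"ty":-0.1226,"tz":-0.0145,"wx":0.0544,"wy":0,"wz":0,"claw":-1},
  {"tx":0,"ty":-0.1398,"tz":-0.0177,"wx":0.0622,"wy":0,"wz":0,"claw":-1},
  {"tx":0,"ty":-0.1571,"tz":-0.0213,"wx":0.07,"wy":0,"wz":0,"claw":-1},
  {"tx":0,"ty":-0.1742,"tz":-0.0254,"wx":0.0778,"wy":0,"wz":0,"claw":-1},
])

```text
time: 5.7
ee_pos: [479.8, -171.4, 70.3]
ee_rot: [0.7, 0.103, 0.699, -0.101]
force: [3.1, 8.2, 6.4]
opening: 0.1
```

```bash
python3 look.py s5
```

```text
5.95 [1.06 4.39 5.57] [1.09 1.76 0.5 ] [ 479.62 -171.76   70.34] [0.06 0.17 0.02]
```

View pics/s5.png

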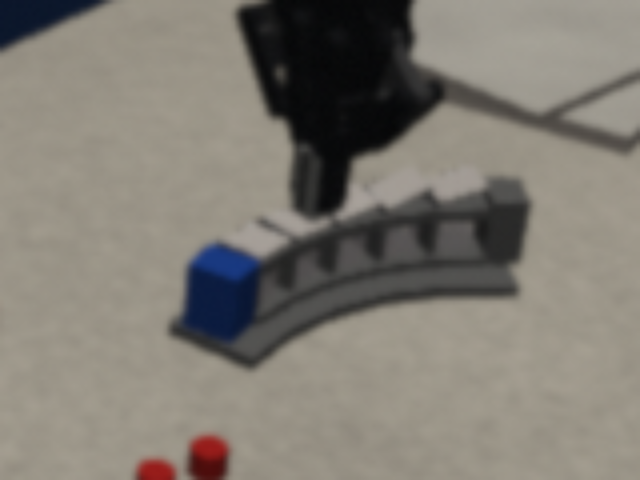

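>>> play_rows([
  {"tx":0,"ty":-0.0176,"tz":-0.0002,"wx":0.0078,"wy":0,"wz":0,"claw":-1},
  {"tx":0,"ty":-0.0352,"tz":-0.0009,"wx":0.0156,"wy":0,"wz":0,"claw":-1},
  {"tx":0,"ty":-0.0527,"tz":-0.0019,"wx":0.0233,"wy":0,"wz":0,"claw":-1},
  {"tx":0,"ty":-0.0703,"tz":-0.0034,"wx":0.0311,"wy":0,"wz":0,"claw":-1},
  {"tx":0,"ty":-0.0877,"tz":-0.0054,"wx":0.0389,"wy":0,"wz":0,"claw":-1},
  {"tx":0,"ty":-0.1052,"tz":-0.0077,"wx":0.0467,"wy":0,"wz":0,"claw":-1},
  {"tx":0,"ty":-0.1226,"tz":-0.0105,"wx":0.0544,"wy":0,"wz":0,"claw":-1},
  {"tx":0,"ty":-0.1398,"tz":-0.0137,"wx":0.0622,"wy":0,"wz":0,"claw":-1},
  {"tx":0,"ty":-0.1571,"tz":-0.0173,"wx":0.07,"wy":0,"wz":0,"claw":-1},
  {"tx":0,"ty":-0.1742,"tz":-0.0214,"wx":0.0778,"wy":0,"wz":0,"claw":-1},
])

```text
time: 6.83
ee_pos: [462.5, -212.0, 70.5]
ee_rot: [0.683, 0.187, 0.682, -0.186]
force: [2.0, 3.3, 5.6]
opening: 0.1
```

```bash
python3 look.py s6
```

```text
7.0833 [1.27 1.97 5.37] [0.46 0.74 0.34] [ 462.2  -212.57   70.44] [0.15 0.24 0.02]
```

View pics/s6.png

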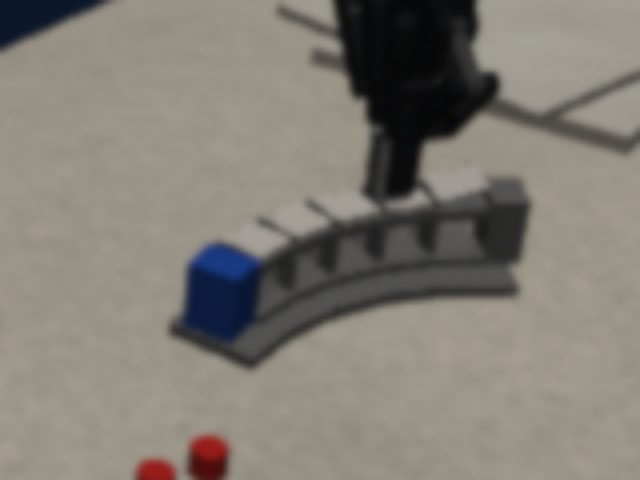

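>>> play_rows([
  {"tx":0,"ty":-0.0176,"tz":-0.0002,"wx":0.0078,"wy":0,"wz":0,"claw":-1},
  {"tx":0,"ty":-0.0352,"tz":-0.0009,"wx":0.0156,"wy":0,"wz":0,"claw":-1},
  {"tx":0,"ty":-0.0527,"tz":-0.0019,"wx":0.0233,"wy":0,"wz":0,"claw":-1},
  {"tx":0,"ty":-0.0703,"tz":-0.0034,"wx":0.0311,"wy":0,"wz":0,"claw":-1},
  {"tx":0,"ty":-0.0877,"tz":-0.0054,"wx":0.0389,"wy":0,"wz":0,"claw":-1},
  {"tx":0,"ty":-0.1052,"tz":-0.0077,"wx":0.0467,"wy":0,"wz":0,"claw":-1},
  {"tx":0,"ty":-0.1226,"tz":-0.0105,"wx":0.0544,"wy":0,"wz":0,"claw":-1},
  {"tx":0,"ty":-0.1398,"tz":-0.0137,"wx":0.0622,"wy":0,"wz":0,"claw":-1},
  {"tx":0,"ty":-0.1571,"tz":-0.0173,"wx":0.07,"wy":0,"wz":0,"claw":-1},
  {"tx":0,"ty":-0.1742,"tz":-0.0214,"wx":0.0778,"wy":0,"wz":0,"claw":-1},
])

```text
time: 7.97
ee_pos: [436.0, -247.2, 70.5]
ee_rot: [0.655, 0.269, 0.654, -0.268]
force: [2.5, 2.7, 4.7]
opening: -0.3
```

```bash
python3 look.py s7
```

```text
8.2167 [1.43 1.36 5.34] [0.5  0.71 0.54] [ 435.56 -247.62   70.51] [0.18 0.19 0.02]
```

View pics/s7.png

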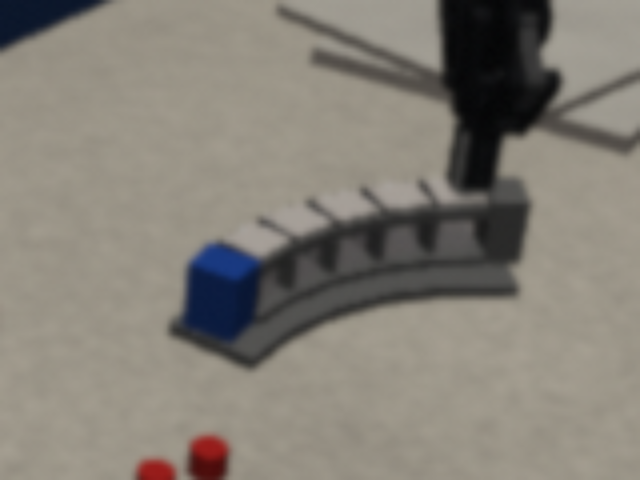

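All five look flush. I'll glide about 4° further onto the grey pad, then lift.

>>> play_rows([
  {"tx":0,"ty":-0.0176,"tz":-0.0002,"wx":0.0078,"wy":0,"wz":0,"claw":-1},
  {"tx":0,"ty":-0.0352,"tz":-0.0009,"wx":0.0156,"wy":0,"wz":0,"claw":-1},
  {"tx":0,"ty":-0.0527,"tz":-0.0019,"wx":0.0233,"wy":0,"wz":0,"claw":-1},
  {"tx":-0.008,"ty":-0.0527,"tz":-0.0019,"wx":0.0233,"wy":0,"wz":0,"claw":-1},
  {"tx":-0.02,"ty":-0.0527,"tz":-0.0019,"wx":0.0233,"wy":0,"wz":0,"claw":-1},
  {"tx":-0.08,"ty":-0.0527,"tz":-0.0019,"wx":0.0233,"wy":0,"wz":0,"claw":-1},
  {"tx":-0.2,"ty":-0.0527,"tz":-0.0019,"wx":0.0233,"wy":0,"wz":0,"claw":-1},
  {"tx":-0.34,"ty":-0.0527,"tz":-0.0019,"wx":0.0233,"wy":0,"wz":0,"claw":-1},
  {"tx":-0.5,"ty":-0.0527,"tz":-0.0019,"wx":0.0233,"wy":0,"wz":0,"claw":-1},
  {"tx":-0.6,"ty":-0.0527,"tz":-0.0019,"wx":0.0233,"wy":0,"wz":0,"claw":-1},
])

```text
time: 9.1
ee_pos: [425.4, -256.8, 223.0]
ee_rot: [0.645, 0.291, 0.644, -0.292]
force: [1.4, 0.1, 1.2]
opening: 0.2
```

>>> play_rows([
  {"tx":0,"ty":0.15,"tz":0,"wx":0,"wy":0,"wz":0,"claw":-1},
  {"tx":0,"ty":0.3,"tz":0,"wx":0,"wy":0,"wz":0,"claw":-1},
  {"tx":0,"ty":0.3,"tz":0,"wx":0,"wy":0,"wz":0,"claw":-1},
  {"tx":0,"ty":0.3,"tz":0,"wx":0,"wy":0,"wz":0,"claw":-1},
])

```text
time: 9.43
ee_pos: [481.8, -205.7, 218.7]
ee_rot: [0.644, 0.29, 0.646, -0.291]
force: [-0.3, -1.1, 0.0]
opening: -0.2
```

```bash
python3 look.py s8; python3 - <<'E'
from rig import env
from h import *
s=env.observe(); im,d=env.get_image("wrist"); m=env.camera_model("wrist");T=camT(m,s)
cv2.imwrite("pics/w8.png",im[:,:,::-1])
f=f_of(m);V,U=np.mgrid[0:480,0:640]
P=np.stack([(U-m["cx"])/f*d,-(V-m["cy"])/f*d,-d],-1)@T[:3,:3].T+T[:3,3]
tab=np.median(P[5:60,5:60][...,2]);print("table",tab)
C=np.array([307.2,-122.3]);th=np.degrees(np.arctan2(P[...,1]-C[1],P[...,0]-C[0]));r=np.hypot(P[...,0]-C[0],P[...,1]-C[1])
ok=(d>0)&(abs(r-180)<8)&(P[...,2]>40)&(P[...,2]<75)
for a in range(-50,10,2):
    k=ok&(abs(th-a)<1)
    if k.sum()>5: print(a,k.sum(),(np.median(P[k][:,2])-tab).round(1),end=" | ")
E
```

```text
9.6833 [-0.13 -0.49  0.16] [0.49 0.52 0.55] [ 481.07 -206.88  218.98] [0.37 0.64 0.3 ]
table -1.548454719514723
-46 45 55.1 | -44 132 55.2 | -42 127 55.1 | -40 135 55.2 | -38 160 55.0 | -36 123 54.8 | -34 142 55.2 | -32 150 55.2 | -30 149 55.1 | -28 162 55.0 | -26 142 55.0 | -24 157 55.2 | -22 161 55.2 | -20 161 55.1 | -18 177 55.1 | -16 160 54.9 | -14 173 55.3 | -12 175 55.2 | -10 176 55.2 | -8 180 55.2 | -6 188 54.8 | -4 184 55.1 | -2 189 55.2 | 0 188 55.2 | 2 184 55.0 | 4 205 55.1 | 6 203 55.2 | 8 195 55.2 |
```

View pics/s8.png

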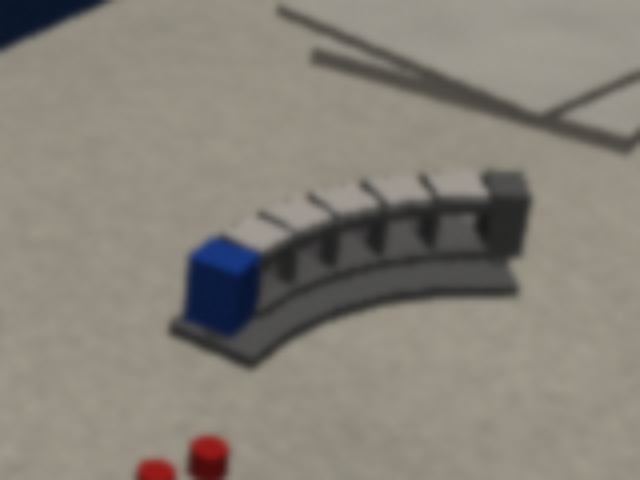

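View pics/w8.png

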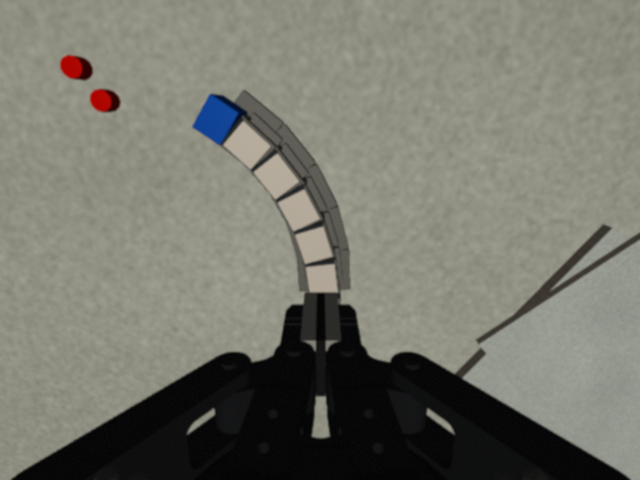

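All lids are flush at 55 mm all along the row, and the carrier is back at rest height.

```bash
python3 -c "
from rig import env
print(env.observe()['qd'].round(3)); print(env.sign_off())"
```

```text
[ 0.004 -0.    -0.006  0.003 -0.002  0.   ]
the job is handed in; nothing more can be done
None
```

All five white lids are shut flush, and the job is handed in. I landed the shut fingertips on the blue pad, stroked along the arc to the grey pad, then lifted well clear.

- **Force:** in the checks between moves the downward force was about 5 to 6.5 N (roughly 4 mm of carrier travel). One 8 N sideways reading came while pushing against lid 3. The stop is at about 14 N.
- **Order:** side pictures between moves were consistent with the lids shutting in order 1 to 5. In the ones with the tip on lids 1 and 2, the next lid was still ajar.
- **Final state:** the wrist depth picture shows the row at 54.8–55.3 mm above the table from the blue pad to about two thirds of the way along lid 5. The fingers hid the last part of lid 5 there, so its free edge was checked only in the side picture, where it looks flush. The carrier is back at rest height and the gripper touches nothing (force about 0 N).
- **Bystanders:** the arm stayed away from the black-lidded carrier and the loose objects. The red caps look undisturbed, but I did not measure the bystanders again at the end.

The only disagreement was a table reading about 1.5 mm low in the depth picture. That is within the stated calibration, and I corrected for it.

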